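Release the ratchet clamp and take out the detector head

ROBOT

A 6-joint arm with a two-finger parallel gripper is mounted at the origin on the work surface. World frame = base frame: x ahead of the robot, y to its left, z up, the work surface at z = 0. Lengths are in m, angles in degrees, forces in N, time in s.
With the tool pointing down it reaches from about 0.325 to 0.9 m from the base axis. Payload 6.1 kg.
Tool frame: the origin (TCP) lies midway between the tips of the shut fingers; the grasp point (between the pads) lies 19 mm behind it; z points along the fingers, y is the direction in which the jaws open and shut (so a half turn about z gives the same grasp; the last joint's range is limited). The gripper opens to 85 mm and grips with 20 to 120 N. Pads are 22 mm wide; open, the fingers measure 114 mm over their backs; the gripper's body (76 mm by 85 mm) begins 54 mm behind the grasp point. The pads swing forward as they close: fully open they stand 13 mm farther back than shut.
Start: joints at [56.144, 12.628, 87.462, -0, 79.91, -7.225], TCP at [0.28, 0.559, 0.231] pointing down, gripper open.
Joint ranges: [-170.65, 170.65], [-52.31, 119.04], [5.05, 147.46], [-71.25, 251.25], [11.57, 151.72], [-153.62, 153.62]. Speed limits (degrees/s): [147.25, 147.25, 172.46, 180, 180, 180].

INTERFACE

Orientations are given as a 3x3 rotation matrix whose columns are the frame's x, y, z axes.
In Python, from bench import get_obs, read_camera, camera_params, hand_in gives the robot as it stands.
- The arm moves only by the tool servo_tool, never from a script. Its argument "moves" is a list of rows, each an object of numbers: "dx", "dy", "dz": the shift along the tool's x, y, z in m; "rx", "ry", "rz": the turn, a rotation vector about the tool's x, y, z in rad. A call has 1 to 12 rows; each row is the pose to reach, as a shift and turn from the pose measured when the call began, along the tool's axes at that moment; what a row does not reach only later rows make up. A row lasts 1/12 s, in which the tool goes at most 41.7 mm and 7.16 degrees, less where a joint would pass 70% of its speed; a pose out of reach is approached as far as the arm can. A call with a gripper value outside its range is refused whole. "hand" is the gripper command: -1 is shut, 1 is fully open, values between are in proportion, set as the call begins (left out, the last holds). The fingers move at their own pace and stop on an object; "force" is the grip in N (left out, the last holds). Time passes only in rows, so rows that repeat a pose let the fingers close. It gives the time, the measured TCP pose, the force and the opening at its end, in the units of the state.
- get_obs(): the state, without advancing time (a new reading comes with each control period).
- read_camera(name): name is "scene" or "top"; returns the picture (384x512x3 uint8, blue, green, red); there is no depth.
- camera_params(name): a dict with "intrinsics" (3x3 intrinsics, pixels), "extrinsics" (4x4, takes a point from camera to world coordinates). Camera axes: x right, y up, looking along -z (the intrinsics and any distortion apply to the point x, -y, -z); pixel columns grow to the right and rows downward; lengths in m; the calibration is good to about 2 mm. A picture is of the moment at which its call begins. camera_params takes no time and is no camera call.
- hand_in(): hands the job in, once; it reports no verdict.
The state is a dict: "time": time; "joints": joint angles; "joint_vel": joint speeds; "joint_efforts": joint torques, N m; "eef_pos": TCP position; "tcp_rot": TCP orientation; "force": force on the tool from outside, world axes, zero at the start; "ft_torque": the same for the moment, N m; "width": finger opening in m.
Only numpy, scipy, OpenCV 4.12 (cv2) and the standard library are available. Lean on these libraries where they do the work, as an engineer would, in place of code of your own. Each camera call takes 0.05 s, during which the arm holds its last target.

TASK

Flick the yellow pawl off the ratchet wheel until it snaps over and stays off, then ease the drum back slowly by its red crank knob, clockwise seen from above and never faster than about half a turn a second, until the jaw is fully home. Take the detector head by its grip rib, tilt its jaw-side end up so that its other end comes out from under the retaining lip, and set it down gently, upright and flat, in the empty blue foam pocket of the grey tray. Leave the pawl off, let go of everything and do not disturb the other things lying about.

Things in the scene. Friction and masses are not known exactly. Their poses are not given: they have to be found in the camera images.
- fixture: Ratchet clamp bolted to the bench: dark steel base plate 225 x 385 x 12 mm. Its frame (origin on the bench, z up) is the one used in these notes, in mm. y runs along the clamp: drum and jaw towards -y, the pocket with the detector head and the retaining lip towards +y. The blue jaw slides along x = 0.
- nest (a point): Centre of the head's pocket floor, at (0, 56, 12) mm of the fixture, same axes. The pocket reaches y = -1 to 113, x = -32.5 to 32.5, between side rails, two curbs at the jaw end and a wall at y = 113. Rails and curbs are 12 mm high (tops z = 24); the jaw's nose passes between the curbs.
- lip_edge (a point): Middle of the lower free edge of the retaining lip, at (0, 101, 24) mm; lip 66 wide, y = 101 to 113, z = 24 to 32. It covers 10 mm of the head's flange with 4 mm of air, so the head cannot rise or slide straight out: its -y end must go up over the curbs (about 0.2 rad), then it comes out to -y and up.
- drum_axis (a point): Point on the vertical drum axis, at (-28, -150, 60) mm of the fixture. The drum carries the 84 mm steel ratchet wheel (10 teeth, z = 34 to 44), a grey hub up to z = 60, its black cap up to z = 76, and the crank arm (z = 61 to 69).
- drum (a joint): Drum angle, rad; grows as the drum is eased back, CLOCKWISE from above. Starts at -0.18 to 0; with the pawl on it stops at about 0.05; end stop 1.8 = jaw home. Crank direction from the axis in the fixture's frame: (330 deg - this angle) counter-clockwise from +x. A hub brake (0.12 N m, 2 N at the knob) holds it where it is left. Jaw: 20 mm per rad.
- knob_mid (a point): Middle of the red crank knob, a plain upright handle 22 mm in diameter and 40 mm high (z = 72 to 112 mm; this point at z = 93), 65 mm from the drum axis. It spins freely on the crank, so a gripper holding it need not turn with the crank.
- pawl_pivot (a point): Vertical pivot of the pawl at (-76, -105, 40) mm of the fixture.
- pawl (a joint): Pawl angle, rad: 0 = engaged in the wheel, 0.7 = fully off. An over-centre spring drives it away from 0.3: below that it falls back on, above that it snaps to 0.7 and stays. Needs about 2 N at the tab.
- pawl_tab (a point): Point on the yellow thumb tab of the pawl: upright tab 8 mm thick (x), 16 mm wide (y), z = 34 to 86 mm (this point at z = 74), 42 mm from the pivot towards +y. To flick the pawl off push the tab in the fixture's +x direction (from its -x side, where it is free); it travels 27 mm, the pawl turning clockwise seen from above.
- jaw_tip (a point): Top of the nose of the blue sliding jaw, middle of its front edge (z = 35 mm). The nose is 24 mm wide and overlaps the head's flange by about 12 mm at the start; with the jaw home it is at y = -24 mm of the fixture. The blue block behind it is 44 wide, up to z = 51.
- detector: Detector head, 0.25 to 0.5 kg; origin at the centre of its underside, z up, y along its length. Aluminium base flange 60 (x) x 110 (y) x 8 mm; black body 50 x 66 mm up to z = 38; a 24 mm snout on the +x side, reaching x = 41, z = 15 to 39; on top a central aluminium grip rib 16 (x) x 44 (y) mm from z = 38 to 72. Starts in the pocket with its frame along the fixture's.
- det_grip (a point): Middle of the grip rib, at z = 60 mm of the head: pinch it across x.
- det_heel (a point): Middle of the lower edge of the head's flange at its jaw-side end, at (0, -55, 0) mm of the head.
- det_toe (a point): Middle of the lower edge of the head's flange at its lip-side end, at (0, 55, 0) mm of the head.
- tray: Grey tray fixed to the bench, 190 (x) x 172 (y) mm, walls 6 mm thick, 26 mm high; origin at the centre of its underside. A divider at x = 38 mm parts the big empty foam pocket from the small one with a lens cap.
- pocket (a point): Centre of the blue foam floor of the big pocket, at (-27, 0, 10) mm of the tray. The pocket is free 124 mm in tray x and 160 mm in tray y, so the head fits with its length along tray y (either way round).
- lens_cap: Black lens cap, 36 mm, in the small tray pocket; leave.
- star_knob: Black star knob, 53 mm, lying on the fixture's plate beside the nest; leave.
- strap_clamp: Aluminium strap clamp 85 x 28 x 18 mm; leave.
- carton: Small white open carton 75 mm; leave.
- tape_roll: Roll of tape, 72 mm; leave.
- driver: Yellow screwdriver; leave.
- angle_gauge: Orange angle gauge, 73 mm high; leave.
Things that resemble listed ones, but are neither listed nor needed, are in the scene too. Leave any green, pink or purple look-alike of the detector alone.

How it is judged (in metres and radians):
On the way, in this order (a step that is already met when the one before it is completed fails the run):
1. the pawl is flicked off and stays off, before the drum is turned back (value of joint pawl above 0.6 rad and value of joint drum below 0.4 rad), for 0.1 s.
2. the drum is eased back until the jaw is home, the head still lying in its pocket (value of joint drum above 1.65 rad and value of joint pawl above 0.6 rad and z of det_heel in the frame of fixture below 0.02 m), for 0.1 s.
3. the head's jaw-side end is raised to clear the curbs while its other end is still under the lip (z of det_heel in the frame of fixture above 0.021 m and z of det_toe in the frame of fixture below 0.022 m and y of det_toe in the frame of fixture above 0.095 m), for 0.04 s.
4. the head is lifted out over the clamp (z of detector in the frame of fixture above 0.08 m), for 0.04 s.
At the end, for the whole second after the job is handed in: The detector head stands upright (within 0.06 rad), flat on the blue foam (within 5 mm of its floor, its middle within 40 mm of the pocket's middle either way), at rest and released; the pawl is off (over 0.6 rad) and the drum is eased back with the jaw home (over 1.65 of 1.8 rad) (x of detector in the frame of pocket between -0.04 and 0.04 m and y of detector in the frame of pocket between -0.04 and 0.04 m and z of detector in the frame of pocket below 0.005 m and angle between detector's own z axis and vertical below 0.06 rad and linear speed of detector below 0.02 m/s and value of joint pawl above 0.6 rad and value of joint drum above 1.65 rad); the robot touches nothing.
It fails at once if the drum spins faster than 4 rad/s (velocity of joint drum above 4 rad/s or velocity of joint drum below -4 rad/s).
It fails at once if the head is dropped or slammed into the tray (still faster than 0.6 m/s within 50 mm above the foam) (linear speed of detector above 0.6 m/s and z of detector in the frame of pocket below 0.05 m and horizontal distance between detector and pocket below 0.08 m).
It fails at once if a bystander is moved by more than 25 mm (distance of any of lens_cap, star_knob, strap_clamp, carton, tape_roll, driver, angle_gauge from where it was at the start of the episode above 0.025 m).
It also fails if it takes over 61 s, if anything falls off the work surface, if the arm or the gripper's body presses on something with over 40 N, if the wrist force passes 120 N, or if a joint passes its speed limit or range.

## Working session

There is one attempt and no reset: what is moved stays moved. The work goes in short steps, Python scripts to look and compute and a tool call to move; the robot and the scene stay as the last step left them, time stands still between calls to the robot, and variables do not carry over. Pictures are saved under pics/ and viewed, and the job is handed in when it is done.

Besides the shell and the picture viewer there is one more tool, called after "Emit:" by a JSON object that holds its "method" and its "body". servo_tool: Moves the arm, as the interface text tells. Its arguments: {"type":"object","properties":{"moves":{"type":"array","items":{"type":"object","properties":{"dx":{"type":"number"},"dy":{"type":"number"},"dz":{"type":"number"},"rx":{"type":"number"},"ry":{"type":"number"},"rz":{"type":"number"}}}},"hand":{"type":"number"},"force":{"type":"number"}},"required":["moves"]}

```bash
mkdir -p pics; ls
python3 - <<'E'
from bench import *
import cv2,numpy as np
for n in("scene","top"):
    im=read_camera(n); cv2.imwrite(f"pics/{n}0.png",im)
    p=camera_params(n); print(n,np.round(np.array(p["intrinsics"]),2).tolist(),np.round(np.array(p["extrinsics"]),4).tolist(),[k for k in p])
print(get_obs())
E
```

```text
pics
scene [[373.95, 0.0, 252.72], [0.0, 373.95, 190.79], [0.0, 0.0, 1.0]] [[-0.5217, -0.6919, 0.4991, 1.0267], [0.853, -0.433, 0.2914, 0.2716], [0.0144, 0.5777, 0.8161, 0.9623], [0.0, 0.0, 0.0, 1.0]] ['intrinsics', 'extrinsics']
top [[485.67, 0.0, 265.21], [0.0, 485.67, 195.51], [0.0, 0.0, 1.0]] [[-0.0024, 0.993, -0.1179, 0.3291], [-0.9999, -0.0009, 0.0129, -0.0364], [0.0127, 0.1179, 0.9929, 1.6514], [0.0, 0.0, 0.0, 1.0]] ['intrinsics', 'extrinsics']
{'time': 0.1, 'joints': array([ 5.61456022e+01,  1.26721265e+01,  8.75200279e+01, -1.12882168e-03,
        7.99090769e+01, -7.22370737e+00]), 'joint_vel': array([ 0.01710403, -0.08714762, -0.13830506,  0.0084949 ,  0.0005792 ,
        0.05615334]), 'joint_efforts': array([ 1.52229441e-03, -4.98237813e+01, -3.90550447e+01, -1.71121683e-04,
        5.61985435e-03, -4.76331081e-05]), 'eef_pos': array([0.27983884, 0.55824107, 0.23028589]), 'tcp_rot': array([[-8.93915724e-01,  4.48234025e-01, -9.68158998e-04],
       [ 4.48235025e-01,  8.93914525e-01, -1.47807118e-03],
       [ 2.02929595e-04, -1.75523384e-03, -9.99998439e-01]]), 'force': array([-0.42326803,  0.44385623,  0.78969799]), 'ft_torque': array([ 0.02379065, -0.03599389, -0.02044002]), 'width': 0.08541665876172648}
```

View pics/scene0.png

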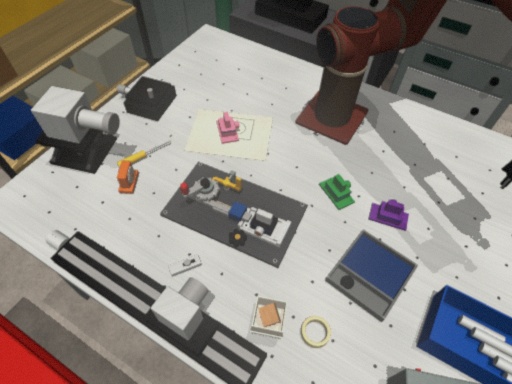

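View pics/top0.png

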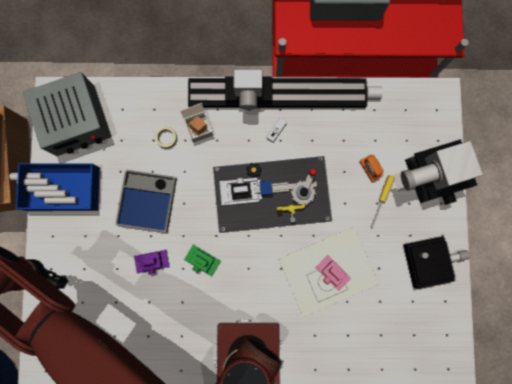

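Run:
```python
import cv2
a=cv2.imread("pics/top0.png"); b=cv2.imread("pics/scene0.png")
cv2.imwrite("pics/c1.png",cv2.resize(a[145:240,205:340],None,fx=5.5,fy=5.5,interpolation=2))
cv2.imwrite("pics/c2.png",cv2.resize(b[155:265,155:315],None,fx=5,fy=5,interpolation=2))
cv2.imwrite("pics/c3.png",cv2.resize(a[160:240,110:185],None,fx=6,fy=6,interpolation=2))
```

```text
(no output)
```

View pics/c1.png

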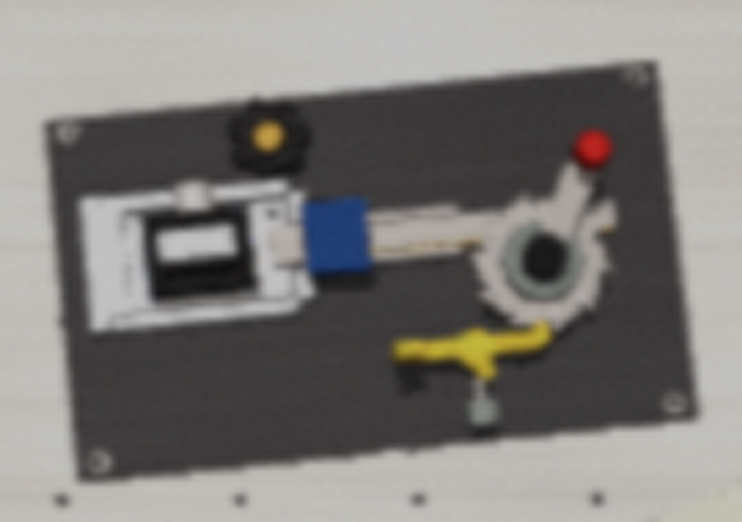

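View pics/c2.png

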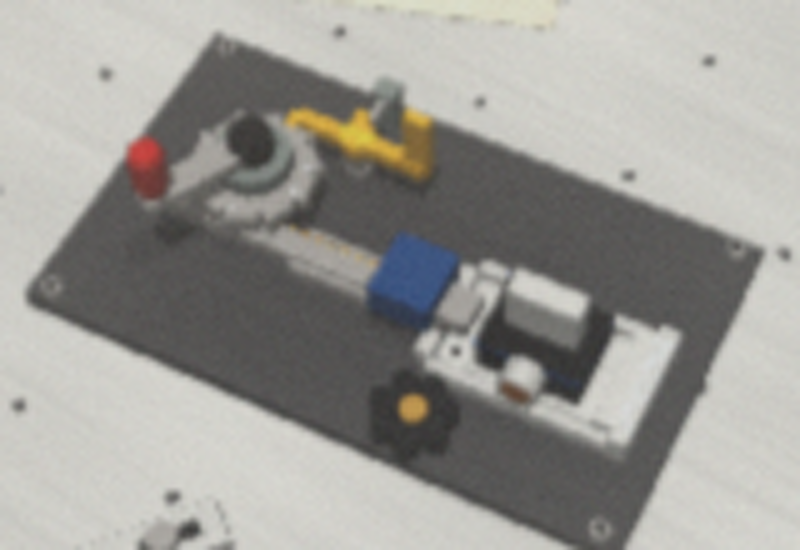

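View pics/c3.png

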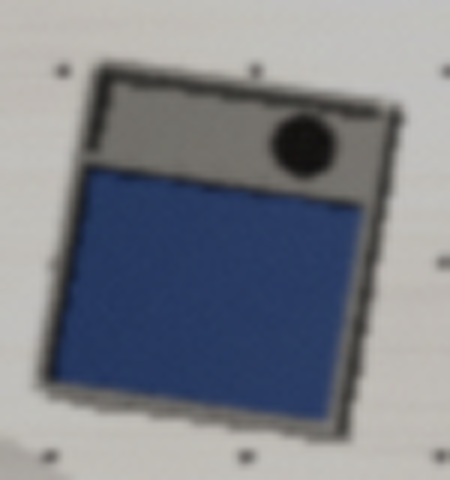

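```bash
cat > h.py <<'E'
import cv2,numpy as np
from bench import camera_params
def P(n):
    p=camera_params(n); K=np.array(p["intrinsics"]);E=np.array(p["extrinsics"]);return K,E
def ray(n,uv):
    K,E=P(n); uv=np.atleast_2d(uv).astype(float)
    d=np.c_[(uv[:,0]-K[0,2])/K[0,0],-(uv[:,1]-K[1,2])/K[1,1],-np.ones(len(uv))]
    return E[:3,3],d@E[:3,:3].T
def onz(n,uv,z):
    o,d=ray(n,uv); t=(z-o[2])/d[:,2]; return o+d*t[:,None]
def proj(n,X):
    K,E=P(n); X=np.atleast_2d(X); c=(X-E[:3,3])@E[:3,:3]
    return np.c_[K[0,0]*c[:,0]/-c[:,2]+K[0,2],K[1,1]*-c[:,1]/-c[:,2]+K[1,2]]
def tri(uv1,uv2,n1="top",n2="scene"):
    A=np.zeros((3,3));b=np.zeros(3);L=[]
    for n,u in((n1,uv1),(n2,uv2)):
        o,d=ray(n,u);d=d[0]/np.linalg.norm(d[0]);M=np.eye(3)-np.outer(d,d);A+=M;b+=M@o;L.append((M,o))
    x=np.linalg.solve(A,b);return x,[np.linalg.norm(M@(x-o)) for M,o in L]
def mask(im,box,lo,hi):
    h=cv2.cvtColor(im,cv2.COLOR_BGR2HSV);m=cv2.inRange(h,lo,hi);z=np.zeros_like(m);x0,y0,x1,y1=box;z[y0:y1,x0:x1]=m[y0:y1,x0:x1];return z
def big(m):
    c=cv2.findContours(m,cv2.RETR_EXTERNAL,cv2.CHAIN_APPROX_NONE)[0];return max(c,key=cv2.contourArea)[:,0]
def cen(m):
    M=cv2.moments(m,True);return np.array([M['m10']/M['m00'],M['m01']/M['m00']])
E
python3 - <<'E'
from h import *
R={}
for n,box in(("top",(205,145,340,240)),("scene",(155,155,315,265))):
    im=cv2.imread(f"pics/{n}0.png")
    g=im.max(axis=2); m=np.zeros_like(g); x0,y0,x1,y1=box
    m[y0:y1,x0:x1]=(g[y0:y1,x0:x1]<110)*255
    c=big(m); hull=cv2.convexHull(c)[:,0]
    w=onz(n,hull,0.012)
    r=cv2.minAreaRect((w[:,:2]*1000).astype(np.float32)); print(n,"plate rect",r,cv2.boxPoints(r).round(1).tolist())
    red=mask(im,box,(0,150,100),(8,255,255)); red|=mask(im,box,(172,150,100),(180,255,255))
    yel=mask(im,box,(20,120,110),(35,255,255)) if n=="top" else mask(im,box,(15,150,120),(35,255,255))
    blu=mask(im,box,(100,130,60),(130,255,255))
    for k,mm in(("red",red),("yel",yel),("blu",blu)):
        cc=big(mm);print(k,cen(mm),cv2.contourArea(cc),cv2.boundingRect(cc))
        R[n,k]=cen(mm)
print(tri(R["top","red"],R["scene","red"]))
print(onz("top",R["top","blu"],.051))
im=cv2.imread("pics/top0.png")
m=mask(im,(110,160,185,240),(100,100,40),(130,255,255)); c=big(m); w=onz("top",c,.010)
r=cv2.minAreaRect((w[:,:2]*1000).astype(np.float32));print("foam",r,cv2.boxPoints(r).round(1).tolist())
E
```

```text
top plate rect ((530.03076171875, -79.78364562988281), (225.1015625, 382.52532958984375), 5.6087236404418945) [[399.29998779296875, 99.5999984741211], [436.70001220703125, -281.1000061035156], [660.7000122070312, -259.1000061035156], [623.2999877929688, 121.5999984741211]]
red [312.5862069  171.27586207] 20.5 (310, 169, 6, 6)
yel [286.35460993 202.75177305] 91.0 (277, 204, 28, 10)
blu [265.70149254 187.55970149] 112.0 (261, 181, 11, 14)
scene plate rect ((534.782958984375, -78.01666259765625), (226.94313049316406, 384.4826965332031), 5.699293613433838) [[402.79998779296875, 102.0], [441.0, -280.6000061035156], [666.7999877929688, -258.0], [628.5999755859375, 124.5]]
red [183.48 185.36] 17.0 (181, 183, 6, 6)
yel [227.2        181.89565217] 76.0 (213, 177, 27, 12)
blu [237.10714286 209.29464286] 96.5 (230, 203, 15, 14)
(array([ 0.59107391, -0.20946086,  0.10659006]), [np.float64(7.280752212777242e-05), np.float64(7.2807522127825e-05)])
[[ 0.5456544  -0.05875794  0.051     ]]
foam ((480.62933349609375, 352.93896484375), (154.80624389648438, 120.13919067382812), 81.54765319824219) [[409.79998779296875, 285.20001220703125], [528.7000122070312, 267.5], [551.4000244140625, 420.70001220703125], [432.6000061035156, 438.29998779296875]]
```

Run:
```python
from h import *
im=cv2.imread("pics/top0.png"); g=cv2.cvtColor(im,cv2.COLOR_BGR2GRAY)
a=np.radians(5.62); R=np.array([[np.cos(a),-np.sin(a)],[np.sin(a),np.cos(a)]])
m=np.zeros_like(g); m[180:203,293:313]=(g[180:203,293:313]<60)*255
m2=np.zeros_like(g); m2[183:196,230:252]=(g[183:196,230:252]>170)*255
n,l,st,ce=cv2.connectedComponentsWithStats(m);print(st[1:].tolist(),ce[1:])
i=1+st[1:,4].argmax();cap=onz("top",ce[i],.076)[0]
n,l,st,ce2=cv2.connectedComponentsWithStats(m2);print(st[1:].tolist(),ce2[1:])
j=min(range(1,n),key=lambda k:abs(ce2[k]-[241,189]).sum() if st[k,4]>15 else 99);rib=onz("top",ce2[j],.084)[0]
print("cap",cap,"rib",rib)
for nm,w,f in(("cap",cap,(-28,-150)),("rib",rib,(0,56))):
    print(nm,"origin",w[:2]-R@np.array(f)/1000)
o1=cap[:2]-R@np.array((-.028,-.150))
kn=np.array([.59107,-.20946]); print("knob fix",R.T@(kn-o1), "rel",np.linalg.norm(kn-cap[:2]), np.degrees(np.arctan2(*(R.T@(kn-cap[:2]))[::-1])))
print("plate c",R.T@(np.array([.531,-.079])-o1))
```

```text
[[293, 180, 5, 2, 8], [300, 188, 8, 8, 51], [293, 201, 3, 2, 5], [311, 202, 2, 1, 2]] [[294.625      180.375     ]
 [303.56862745 191.52941176]
 [293.8        201.6       ]
 [311.5        202.        ]]
[[251, 183, 1, 5, 5], [235, 187, 12, 5, 45], [230, 194, 1, 2, 2]] [[251.         185.        ]
 [240.37777778 188.71111111]
 [230.         194.5       ]]
cap [ 0.52907067 -0.18233341  0.076     ] rib [0.53746913 0.02411065 0.084     ]
cap origin [ 0.54224654 -0.03031237]
rib origin [ 0.54295322 -0.03162017]
knob fix [ 0.0310448  -0.18306781] rel 0.06767398800371155 -29.25083727126841
plate c [-0.01596047 -0.04735222]
```

```bash
cat >> h.py <<'E'
from scipy.spatial.transform import Rotation as Ro
from bench import get_obs
YAW=np.radians(5.55); O=np.array([.5426,-.0310,0])
RF=Ro.from_euler('z',YAW).as_matrix()
R0=np.array([[0,1,0],[1,0,0],[0,0,-1.]])  # tool axes in fixture: x->+y,y->+x,z->-z
def f2w(p): return O+RF@(np.array(p,float)/1000)
def w2f(p): return RF.T@(np.array(p)-O)*1000
def rel(pw,Rw,ob=None):
    ob=ob or get_obs(); T=np.array(ob["tcp_rot"]); 
    d=T.T@(pw-ob["eef_pos"]); r=Ro.from_matrix(T.T@Rw).as_rotvec()
    return np.round(d,4),np.round(r,4)
def st():
    o=get_obs(); print("t",round(o["time"],2),"fix",w2f(o["eef_pos"]).round(1),"F",np.array(o["force"]).round(1),"w",round(o["width"]*1000,1),"J",np.round(o["joints"],1)); return o
E
python3 - <<'E'
from h import *
st()
print("tab engaged proj",proj("top",f2w((-76,-63,86))),"tri knob", w2f((.59107,-.20946,.1066)))
print(f2w((-102,-67,150)),rel(f2w((-102,-67,150)),RF@R0),rel(f2w((-102,-67,58)),RF@R0))
E
```

```text
t 0.1 fix [-204.5  611.9  230.3] F [-0.4  0.4  0.8] w 85.4 J [56.1 12.7 87.5 -0.  79.9 -7.2]
tab engaged proj [[278.97190036 208.32995082]] tri knob [  30.98313606 -182.31115649  106.6       ]
[ 0.44755802 -0.10755078  0.15      ] (array([-0.4484, -0.5198,  0.0811]), array([-1.7000e-03,  7.0000e-04,  1.0091e+00])) (array([-0.4484, -0.5197,  0.1731]), array([-1.7000e-03,  7.0000e-04,  1.0091e+00]))
```

Emit:
{"method": "servo_tool", "body": {"moves": [{"dx": -0.224,"dy": -0.26,"dz": 0.04,"rz": 0.5},{"dx": -0.224,"dy": -0.26,"dz": 0.04,"rz": 0.5},{"dx": -0.224,"dy": -0.26,"dz": 0.04,"rz": 0.5},{"dx": -0.224,"dy": -0.26,"dz": 0.04,"rz": 0.5},{"dx": -0.4484,"dy": -0.5198,"dz": 0.08,"rz": 1.009},{"dx": -0.4484,"dy": -0.5198,"dz": 0.08,"rz": 1.009},{"dx": -0.4484,"dy": -0.5198,"dz": 0.08,"rz": 1.009},{"dx": -0.4484,"dy": -0.5198,"dz": 0.08,"rz": 1.009},{"dx": -0.4484,"dy": -0.5198,"dz": 0.08,"rz": 1.009},{"dx": -0.4484,"dy": -0.5198,"dz": 0.08,"rz": 1.009},{"dx": -0.4484,"dy": -0.5198,"dz": 0.08,"rz": 1.009},{"dx": -0.4484,"dy": -0.5198,"dz": 0.08,"rz": 1.009}], "hand": -1, "force": 40}}

```text
$.moves[0]: bad value
```

Run:
```python
from h import *
st()
print(rel(f2w((-102,-67,150)),RF@R0),rel(f2w((-102,-67,58)),RF@R0))
```

```text
t 0.1 fix [-204.5  611.9  230.3] F [-0.4  0.4  0.8] w 85.4 J [56.1 12.7 87.5 -0.  79.9 -7.2]
(array([-0.4484, -0.5198,  0.0811]), array([-1.7000e-03,  7.0000e-04,  1.0091e+00])) (array([-0.4484, -0.5197,  0.1731]), array([-1.7000e-03,  7.0000e-04,  1.0091e+00]))
```

Emit:
{"method": "servo_tool", "body": {"moves": [{"dx": -0.026,"dy": -0.03,"dz": 0.005,"rx": 0,"ry": 0,"rz": 0.06}], "hand": -1, "force": 40}}

```text
time: 0.18
eef_pos: [0.2885, 0.5235, 0.2251]
tcp_rot: [[-0.867, 0.498, -0.001], [0.498, 0.867, 0.002], [0.002, 0.001, -1.0]]
force: [1.2, -1.1, 0.6]
width: 0.0749
```

Run:
```python
from h import *
st()
print(rel(f2w((-102,-67,150)),RF@R0))
```

```text
t 0.18 fix [-199.3  576.5  225.1] F [ 1.2 -1.1  0.6] w 74.9 J [53.5  9.1 92.1  0.1 78.7 -6.6]
(array([-0.4523, -0.4681,  0.0738]), array([-4.000e-04, -2.200e-03,  9.528e-01]))
```

Emit:
{"method": "servo_tool", "body": {"moves": [{"dx": -0.2,"dy": -0.25,"dz": 0.04,"rx": 0,"ry": 0,"rz": 0.5},{"dx": -0.2,"dy": -0.25,"dz": 0.04,"rx": 0,"ry": 0,"rz": 0.5},{"dx": -0.2,"dy": -0.25,"dz": 0.04,"rx": 0,"ry": 0,"rz": 0.5},{"dx": -0.2,"dy": -0.25,"dz": 0.04,"rx": 0,"ry": 0,"rz": 0.5},{"dx": -0.2,"dy": -0.25,"dz": 0.04,"rx": 0,"ry": 0,"rz": 0.5},{"dx": -0.2,"dy": -0.25,"dz": 0.04,"rx": 0,"ry": 0,"rz": 0.5},{"dx": -0.2,"dy": -0.25,"dz": 0.04,"rx": 0,"ry": 0,"rz": 0.5}]}}

```text
time: 0.77
eef_pos: [0.3328, 0.232, 0.1873]
tcp_rot: [[-0.523, 0.852, -0.002], [0.852, 0.523, 0.001], [0.002, -0.001, -1.0]]
force: [1.5, -1.0, 0.3]
width: 0.0
```

Run:
```python
from h import *
st()
print(rel(f2w((-102,-67,100)),RF@R0))
```

```text
t 0.77 fix [-183.4  282.1  187.3] F [ 1.5 -1.   0.3] w 0.0 J [ 2.36e+01 -1.70e+01  1.21e+02  1.00e-01  7.60e+01 -7.90e+00]
(array([-0.3496, -0.0797,  0.0867]), array([-0.0011, -0.0018,  0.4535]))
```

Emit:
{"method": "servo_tool", "body": {"moves": [{"dx": -0.35,"dy": -0.08,"dz": 0.086,"rx": 0,"ry": 0,"rz": 0.4535},{"dx": -0.35,"dy": -0.08,"dz": 0.086,"rx": 0,"ry": 0,"rz": 0.4535},{"dx": -0.35,"dy": -0.08,"dz": 0.086,"rx": 0,"ry": 0,"rz": 0.4535},{"dx": -0.35,"dy": -0.08,"dz": 0.086,"rx": 0,"ry": 0,"rz": 0.4535},{"dx": -0.35,"dy": -0.08,"dz": 0.086,"rx": 0,"ry": 0,"rz": 0.4535},{"dx": -0.35,"dy": -0.08,"dz": 0.086,"rx": 0,"ry": 0,"rz": 0.4535},{"dx": -0.35,"dy": -0.08,"dz": 0.086,"rx": 0,"ry": 0,"rz": 0.4535},{"dx": -0.35,"dy": -0.08,"dz": 0.086,"rx": 0,"ry": 0,"rz": 0.4535},{"dx": -0.35,"dy": -0.08,"dz": 0.086,"rx": 0,"ry": 0,"rz": 0.4535},{"dx": -0.35,"dy": -0.08,"dz": 0.086,"rx": 0,"ry": 0,"rz": 0.4535},{"dx": -0.35,"dy": -0.08,"dz": 0.086,"rx": 0,"ry": 0,"rz": 0.4535},{"dx": -0.35,"dy": -0.08,"dz": 0.086,"rx": 0,"ry": 0,"rz": 0.4535}]}}

```text
time: 1.77
eef_pos: [0.4469, -0.1077, 0.1002]
tcp_rot: [[-0.096, 0.995, -0.003], [0.995, 0.096, 0.002], [0.003, -0.003, -1.0]]
force: [-0.6, 0.4, -0.5]
width: 0.0004
```

Run:
```python
from h import *
from bench import read_camera
st()
print(rel(f2w((-102,-67,58)),RF@R0))
print(rel(f2w((-76,-67,58)),RF@R0))
b=read_camera("scene"); cv2.imwrite("pics/s1.png",cv2.resize(b[130:265,155:315],None,fx=5,fy=4.4,interpolation=2))
```

```text
t 1.77 fix [-102.7  -67.1  100.2] F [-0.6  0.4 -0.5] w 0.4 J [-2.340e+01 -2.000e+00  1.182e+02  1.000e-01  6.410e+01 -2.900e+01]
(array([0.    , 0.0008, 0.0422]), array([-0.0028, -0.0027, -0.0009]))
(array([0.    , 0.0268, 0.0421]), array([-0.0028, -0.0027, -0.0009]))
```

View pics/s1.png

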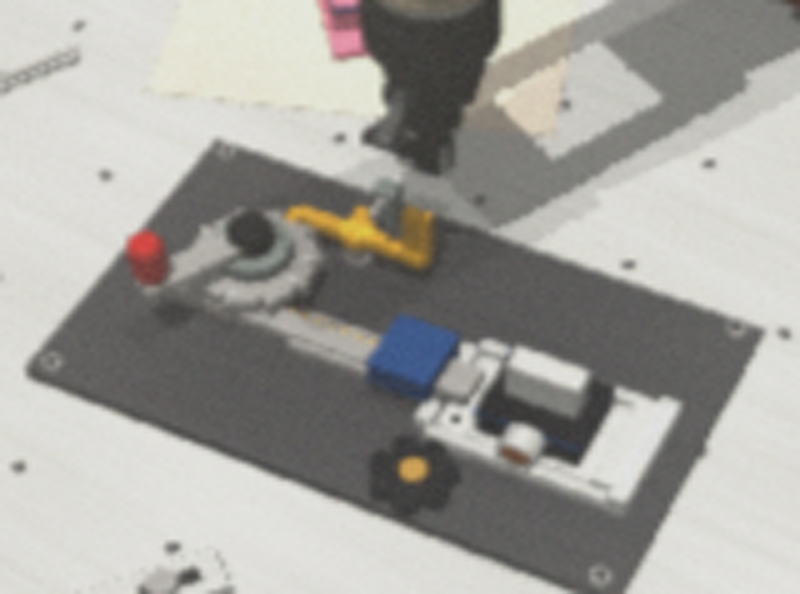

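Emit:
{"method": "servo_tool", "body": {"moves": [{"dx": 0,"dy": 0,"dz": 0.02,"rx": 0,"ry": 0,"rz": 0},{"dx": 0,"dy": 0,"dz": 0.042,"rx": 0,"ry": 0,"rz": 0},{"dx": 0,"dy": 0,"dz": 0.042,"rx": 0,"ry": 0,"rz": 0},{"dx": 0,"dy": 0.004,"dz": 0.042,"rx": 0,"ry": 0,"rz": 0},{"dx": 0,"dy": 0.008,"dz": 0.042,"rx": 0,"ry": 0,"rz": 0},{"dx": 0,"dy": 0.012,"dz": 0.042,"rx": 0,"ry": 0,"rz": 0},{"dx": 0,"dy": 0.016,"dz": 0.042,"rx": 0,"ry": 0,"rz": 0},{"dx": 0,"dy": 0.019,"dz": 0.042,"rx": 0,"ry": 0,"rz": 0},{"dx": 0,"dy": 0.022,"dz": 0.042,"rx": 0,"ry": 0,"rz": 0},{"dx": 0,"dy": 0.024,"dz": 0.042,"rx": 0,"ry": 0,"rz": 0},{"dx": 0,"dy": 0.026,"dz": 0.042,"rx": 0,"ry": 0,"rz": 0},{"dx": 0,"dy": 0.026,"dz": 0.042,"rx": 0,"ry": 0,"rz": 0}]}}

```text
time: 2.82
eef_pos: [0.4737, -0.1048, 0.0587]
tcp_rot: [[-0.097, 0.995, -0.001], [0.995, 0.097, 0.002], [0.002, -0.001, -1.0]]
force: [0.2, 0.3, 0.2]
width: -0.0002
```

Run:
```python
from h import *
from bench import read_camera
st()
b=read_camera("scene"); cv2.imwrite("pics/s2.png",cv2.resize(b[130:265,155:315],None,fx=5,fy=4.4,interpolation=2))
```

```text
t 2.82 fix [-75.7 -66.8  58.7] F [0.2 0.3 0.2] w -0.2 J [-2.180e+01  5.300e+00  1.159e+02  1.000e-01  5.890e+01 -2.750e+01]
```

View pics/s2.png

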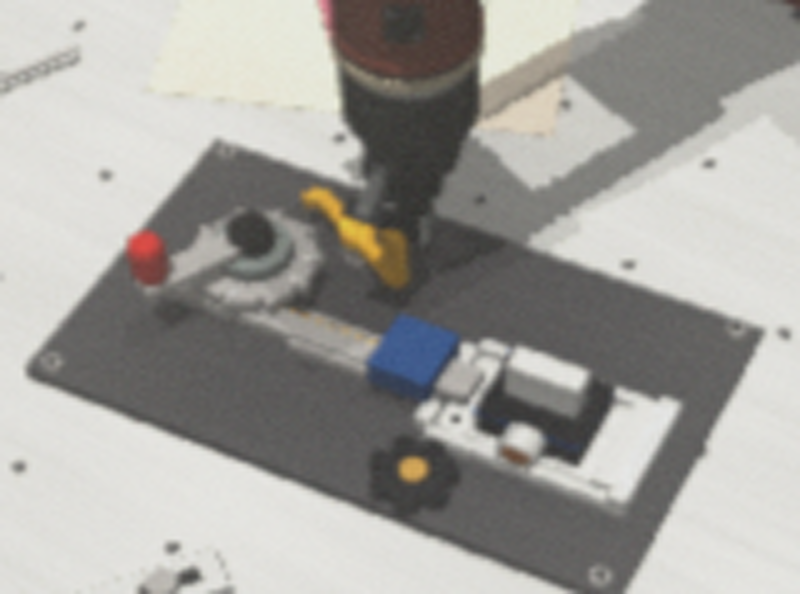

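Run:
```python
from h import *
st()
print(rel(f2w((-86,-67,75)),RF@R0));print(rel(f2w((-80,-70,150)),RF@R0))
print(rel(f2w((29.5,-182.5,150)),RF@R0))
```

```text
t 2.87 fix [-76.  -66.7  58.6] F [ 0.9 -0.1 -0.9] w -0.0 J [-2.190e+01  5.300e+00  1.159e+02  1.000e-01  5.890e+01 -2.750e+01]
(array([-0.0003, -0.01  , -0.0164]), array([-0.0014, -0.0021,  0.0003]))
(array([-0.0031, -0.0041, -0.0914]), array([-0.0014, -0.0021,  0.0003]))
(array([-0.1157,  0.1054, -0.0918]), array([-0.0014, -0.0021,  0.0003]))
```

Emit:
{"method": "servo_tool", "body": {"moves": [{"dx": 0,"dy": -0.01,"dz": -0.005,"rx": 0,"ry": 0,"rz": 0},{"dx": 0,"dy": -0.01,"dz": -0.04,"rx": 0,"ry": 0,"rz": 0},{"dx": -0.005,"dy": -0.005,"dz": -0.075,"rx": 0,"ry": 0,"rz": 0},{"dx": -0.02,"dy": 0.01,"dz": -0.09,"rx": 0,"ry": 0,"rz": 0},{"dx": -0.05,"dy": 0.04,"dz": -0.091,"rx": 0,"ry": 0,"rz": 0},{"dx": -0.08,"dy": 0.07,"dz": -0.091,"rx": 0,"ry": 0,"rz": 0},{"dx": -0.115,"dy": 0.1,"dz": -0.091,"rx": 0,"ry": 0,"rz": 0},{"dx": -0.1157,"dy": 0.1054,"dz": -0.091,"rx": 0,"ry": 0,"rz": 0},{"dx": -0.1157,"dy": 0.1054,"dz": -0.091,"rx": 0,"ry": 0,"rz": 0},{"dx": -0.1157,"dy": 0.1054,"dz": -0.091,"rx": 0,"ry": 0,"rz": 0}], "hand": 0.06, "force": 30}}

```text
time: 3.7
eef_pos: [0.5892, -0.2097, 0.1483]
tcp_rot: [[-0.097, 0.995, -0.003], [0.995, 0.097, 0.003], [0.003, -0.003, -1.0]]
force: [0.1, -0.9, -0.2]
width: 0.0454
```

Run:
```python
from h import *
from bench import read_camera
st()
print(rel(f2w((29.5,-182.5,74)),RF@R0))
b=read_camera("scene"); cv2.imwrite("pics/s3.png",cv2.resize(b[130:265,155:315],None,fx=5,fy=4.4,interpolation=2))
```

```text
t 3.7 fix [  29.1 -182.4  148.3] F [ 0.1 -0.9 -0.2] w 45.4 J [-26.9  16.8  91.7   0.1  71.8 -32.4]
(array([-0.0003,  0.0006,  0.0743]), array([-0.0028, -0.0032, -0.0002]))
```

View pics/s3.png

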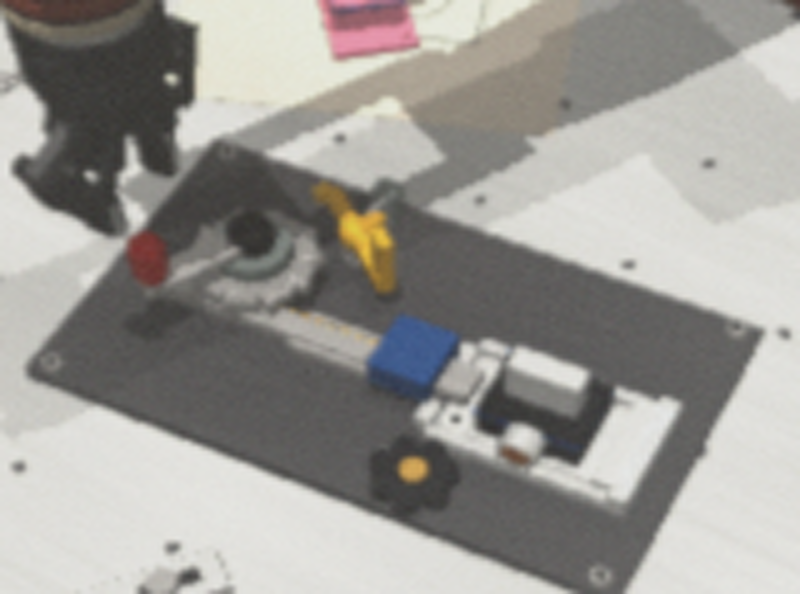

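Emit:
{"method": "servo_tool", "body": {"moves": [{"dx": 0,"dy": 0,"dz": 0.03,"rx": 0,"ry": 0,"rz": 0},{"dx": 0,"dy": 0,"dz": 0.055,"rx": 0,"ry": 0,"rz": 0},{"dx": 0,"dy": 0,"dz": 0.074,"rx": 0,"ry": 0,"rz": 0},{"dx": 0,"dy": 0,"dz": 0.074,"rx": 0,"ry": 0,"rz": 0},{"dx": 0,"dy": 0,"dz": 0.074,"rx": 0,"ry": 0,"rz": 0}]}}

```text
time: 4.17
eef_pos: [0.5868, -0.2075, 0.0737]
tcp_rot: [[-0.098, 0.995, -0.006], [0.995, 0.098, 0.004], [0.005, -0.005, -1.0]]
force: [0.0, -0.7, 0.6]
width: 0.0454
```

Emit:
{"method": "servo_tool", "body": {"moves": [{"dx": 0,"dy": 0,"dz": 0,"rx": 0,"ry": 0,"rz": 0},{"dx": 0,"dy": 0,"dz": 0,"rx": 0,"ry": 0,"rz": 0},{"dx": 0,"dy": 0,"dz": 0,"rx": 0,"ry": 0,"rz": 0},{"dx": 0,"dy": 0,"dz": 0,"rx": 0,"ry": 0,"rz": 0},{"dx": 0,"dy": 0,"dz": 0,"rx": 0,"ry": 0,"rz": 0}], "hand": -1, "force": 25}}

```text
time: 4.58
eef_pos: [0.5889, -0.2082, 0.0763]
tcp_rot: [[-0.098, 0.995, -0.001], [0.995, 0.098, 0.002], [0.003, -0.001, -1.0]]
force: [3.4, -0.1, 7.5]
width: 0.0211
```

Run:
```python
from h import *
o=st()
from bench import read_camera
for n,s in(("scene",(130,265,155,315)),("top",(145,240,205,340))):
    b=read_camera(n); cv2.imwrite(f"pics/{n}4.png",cv2.resize(b[s[0]:s[1],s[2]:s[3]],None,fx=5,fy=4.4,interpolation=2))
```

```text
t 4.58 fix [  28.9 -180.9   76.3] F [ 3.4 -0.1  7.5] w 21.1 J [-26.8  21.3  94.4   0.1  64.5 -32.4]
```

View pics/scene4.png

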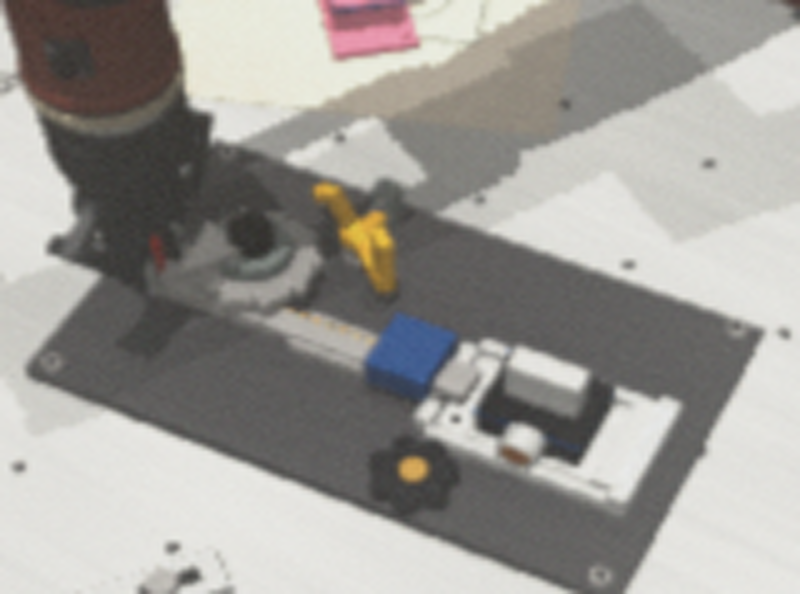

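Run:
```python
from h import *
o=st(); p0=w2f(o["eef_pos"]); 
c=np.array([-28,-150]); 
for k,(a,b) in enumerate(((-28.5,-62),(-62,-96),(-96,-130))):
    for f in range(1,13):
        t=np.radians(a+(b-a)*f/12); t0=np.radians(a)
        d=65*np.array([np.cos(t)-np.cos(t0),np.sin(t)-np.sin(t0)])
        print('{"dx": %.4f, "dy": %.4f}'%(d[1]/1000,d[0]/1000))
    print()
```

```text
t 4.68 fix [  28.9 -180.9   76.3] F [3.4 0.3 6.6] w 20.6 J [-26.8  21.3  94.4   0.1  64.5 -32.4]
{"dx": -0.0027, "dy": -0.0016}
{"dx": -0.0054, "dy": -0.0033}
{"dx": -0.0080, "dy": -0.0051}
{"dx": -0.0105, "dy": -0.0071}
{"dx": -0.0129, "dy": -0.0092}
{"dx": -0.0151, "dy": -0.0114}
{"dx": -0.0173, "dy": -0.0137}
{"dx": -0.0194, "dy": -0.0161}
{"dx": -0.0213, "dy": -0.0186}
{"dx": -0.0231, "dy": -0.0212}
{"dx": -0.0248, "dy": -0.0238}
{"dx": -0.0264, "dy": -0.0266}

{"dx": -0.0014, "dy": -0.0029}
{"dx": -0.0027, "dy": -0.0058}
{"dx": -0.0039, "dy": -0.0088}
{"dx": -0.0049, "dy": -0.0119}
{"dx": -0.0057, "dy": -0.0150}
{"dx": -0.0064, "dy": -0.0181}
{"dx": -0.0069, "dy": -0.0213}
{"dx": -0.0073, "dy": -0.0245}
{"dx": -0.0075, "dy": -0.0277}
{"dx": -0.0076, "dy": -0.0309}
{"dx": -0.0075, "dy": -0.0341}
{"dx": -0.0073, "dy": -0.0373}

{"dx": 0.0004, "dy": -0.0032}
{"dx": 0.0010, "dy": -0.0063}
{"dx": 0.0017, "dy": -0.0095}
{"dx": 0.0026, "dy": -0.0126}
{"dx": 0.0036, "dy": -0.0156}
{"dx": 0.0048, "dy": -0.0186}
{"dx": 0.0061, "dy": -0.0215}
{"dx": 0.0076, "dy": -0.0244}
{"dx": 0.0092, "dy": -0.0272}
{"dx": 0.0110, "dy": -0.0299}
{"dx": 0.0128, "dy": -0.0325}
{"dx": 0.0149, "dy": -0.0350}
```

Emit:
{"method": "servo_tool", "body": {"moves": [{"dx": -0.0027,"dy": -0.0016,"dz": -0.001,"rx": 0,"ry": 0,"rz": 0},{"dx": -0.0054,"dy": -0.0033,"dz": -0.001,"rx": 0,"ry": 0,"rz": 0},{"dx": -0.008,"dy": -0.0051,"dz": -0.001,"rx": 0,"ry": 0,"rz": 0},{"dx": -0.0105,"dy": -0.0071,"dz": -0.001,"rx": 0,"ry": 0,"rz": 0},{"dx": -0.0129,"dy": -0.0092,"dz": -0.001,"rx": 0,"ry": 0,"rz": 0},{"dx": -0.0151,"dy": -0.0114,"dz": -0.001,"rx": 0,"ry": 0,"rz": 0},{"dx": -0.0173,"dy": -0.0137,"dz": -0.001,"rx": 0,"ry": 0,"rz": 0},{"dx": -0.0194,"dy": -0.0161,"dz": -0.001,"rx": 0,"ry": 0,"rz": 0},{"dx": -0.0213,"dy": -0.0186,"dz": -0.001,"rx": 0,"ry": 0,"rz": 0},{"dx": -0.0231,"dy": -0.0212,"dz": -0.001,"rx": 0,"ry": 0,"rz": 0},{"dx": -0.0248,"dy": -0.0238,"dz": -0.001,"rx": 0,"ry": 0,"rz": 0},{"dx": -0.0264,"dy": -0.0266,"dz": -0.001,"rx": 0,"ry": 0,"rz": 0}]}}

```text
time: 5.68
eef_pos: [0.563, -0.2347, 0.0764]
tcp_rot: [[-0.098, 0.995, -0.006], [0.995, 0.098, 0.008], [0.008, -0.005, -1.0]]
force: [-3.2, 12.0, 1.1]
width: 0.0209
```

Run:
```python
from h import *
o=st(); p=w2f(o["eef_pos"])[:2]-[-28,-150]; print(np.hypot(*p),np.degrees(np.arctan2(p[1],p[0])))
from bench import read_camera
b=read_camera("scene"); cv2.imwrite(f"pics/s5.png",cv2.resize(b[130:265,155:315],None,fx=5,fy=4.4,interpolation=2))
```

```text
t 5.68 fix [   0.6 -204.7   76.4] F [-3.2 12.   1.1] w 20.9 J [-30.1  19.7  96.4   0.2  64.4 -35.9]
61.72139733288763 -62.39563056717077
```

View pics/s5.png

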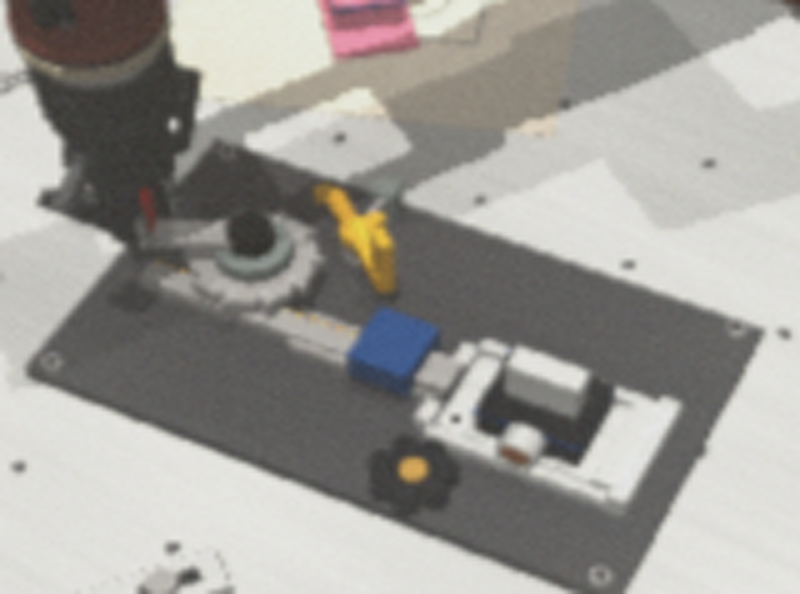

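Emit:
{"method": "servo_tool", "body": {"moves": [{"dx": -0.0014,"dy": -0.0029,"dz": 0,"rx": 0,"ry": 0,"rz": 0},{"dx": -0.0027,"dy": -0.0058,"dz": 0,"rx": 0,"ry": 0,"rz": 0},{"dx": -0.0038,"dy": -0.0088,"dz": 0,"rx": 0,"ry": 0,"rz": 0},{"dx": -0.0047,"dy": -0.0119,"dz": 0,"rx": 0,"ry": 0,"rz": 0},{"dx": -0.0055,"dy": -0.015,"dz": 0,"rx": 0,"ry": 0,"rz": 0},{"dx": -0.0061,"dy": -0.0181,"dz": 0,"rx": 0,"ry": 0,"rz": 0},{"dx": -0.0066,"dy": -0.0213,"dz": 0,"rx": 0,"ry": 0,"rz": 0},{"dx": -0.007,"dy": -0.0245,"dz": 0,"rx": 0,"ry": 0,"rz": 0},{"dx": -0.0072,"dy": -0.0277,"dz": 0,"rx": 0,"ry": 0,"rz": 0},{"dx": -0.0073,"dy": -0.0309,"dz": 0,"rx": 0,"ry": 0,"rz": 0},{"dx": -0.0072,"dy": -0.0341,"dz": 0,"rx": 0,"ry": 0,"rz": 0},{"dx": -0.007,"dy": -0.0373,"dz": 0,"rx": 0,"ry": 0,"rz": 0}]}}

```text
time: 6.73
eef_pos: [0.5261, -0.2425, 0.0764]
tcp_rot: [[-0.098, 0.995, -0.006], [0.995, 0.098, 0.013], [0.013, -0.005, -1.0]]
force: [4.0, 15.9, 0.2]
width: 0.021
```

Run:
```python
from h import *
o=st(); p=w2f(o["eef_pos"])[:2]-[-28,-150]; print(np.hypot(*p),np.degrees(np.arctan2(p[1],p[0])))
```

```text
t 6.73 fix [ -36.8 -208.9   76.4] F [ 4.  15.9  0.2] w 21.0 J [-32.8  16.1 101.    0.5  63.6 -38.6]
59.578491085352084 -98.5262664901883
```

Emit:
{"method": "servo_tool", "body": {"moves": [{"dx": 0.001,"dy": -0.0031,"dz": 0,"rx": 0,"ry": 0,"rz": 0},{"dx": 0.0022,"dy": -0.0062,"dz": 0,"rx": 0,"ry": 0,"rz": 0},{"dx": 0.0035,"dy": -0.0092,"dz": 0,"rx": 0,"ry": 0,"rz": 0},{"dx": 0.0045,"dy": -0.0122,"dz": 0,"rx": 0,"ry": 0,"rz": 0},{"dx": 0.0057,"dy": -0.0151,"dz": 0,"rx": 0,"ry": 0,"rz": 0},{"dx": 0.0069,"dy": -0.018,"dz": 0,"rx": 0,"ry": 0,"rz": 0},{"dx": 0.0082,"dy": -0.0208,"dz": 0,"rx": 0,"ry": 0,"rz": 0},{"dx": 0.0098,"dy": -0.0236,"dz": 0,"rx": 0,"ry": 0,"rz": 0},{"dx": 0.0115,"dy": -0.0263,"dz": 0,"rx": 0,"ry": 0,"rz": 0},{"dx": 0.0133,"dy": -0.0289,"dz": 0,"rx": 0,"ry": 0,"rz": 0},{"dx": 0.0152,"dy": -0.0313,"dz": 0,"rx": 0,"ry": 0,"rz": 0},{"dx": 0.0173,"dy": -0.0336,"dz": 0,"rx": 0,"ry": 0,"rz": 0}]}}

```text
time: 7.73
eef_pos: [0.4919, -0.2287, 0.0768]
tcp_rot: [[-0.098, 0.995, -0.003], [0.995, 0.098, 0.012], [0.012, -0.002, -1.0]]
force: [16.4, -4.6, -20.0]
width: 0.0211
```

Run:
```python
from h import *
o=st(); p=w2f(o["eef_pos"])[:2]-[-28,-150]; print(np.hypot(*p),np.degrees(np.arctan2(p[1],p[0])))
from bench import read_camera
for n,s in(("scene",(130,265,155,315)),("top",(145,240,205,340))):
    b=read_camera(n); cv2.imwrite(f"pics/{n}6.png",cv2.resize(b[s[0]:s[1],s[2]:s[3]],None,fx=5,fy=4.4,interpolation=2))
```

```text
t 7.73 fix [ -69.6 -191.9   76.8] F [ 16.4  -4.6 -20. ] w 21.1 J [-33.6  11.3 106.7   0.5  62.5 -39.4]
59.03559732365313 -134.82174732309278
```

View pics/scene6.png

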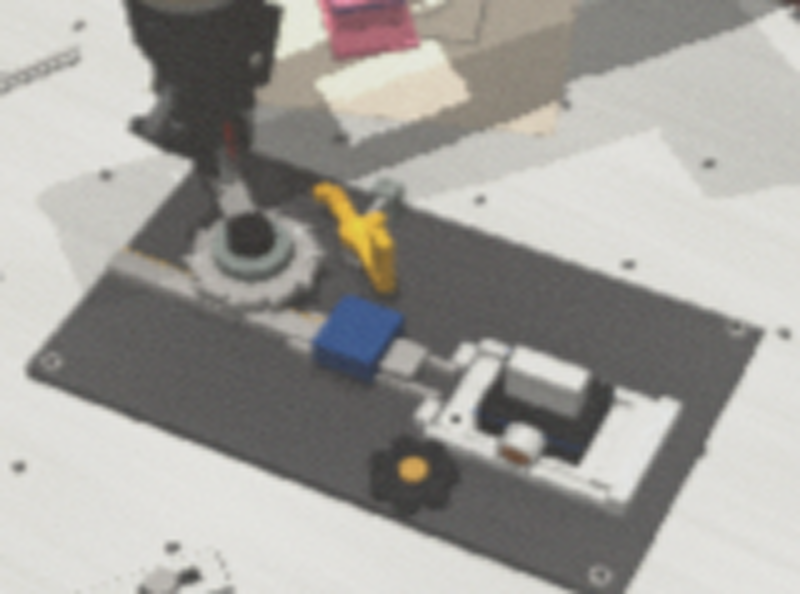

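View pics/top6.png

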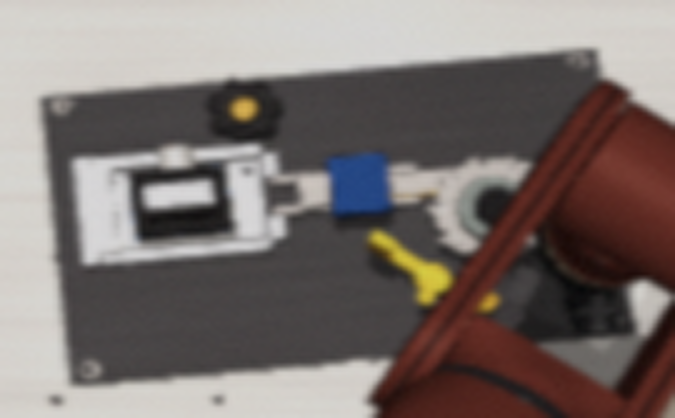

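Emit:
{"method": "servo_tool", "body": {"moves": [{"dx": 0,"dy": 0,"dz": 0,"rx": 0,"ry": 0,"rz": 0},{"dx": 0,"dy": 0,"dz": 0,"rx": 0,"ry": 0,"rz": 0},{"dx": 0,"dy": 0,"dz": 0,"rx": 0,"ry": 0,"rz": 0},{"dx": 0,"dy": 0,"dz": 0,"rx": 0,"ry": 0,"rz": 0},{"dx": 0,"dy": 0,"dz": -0.02,"rx": 0,"ry": 0,"rz": 0},{"dx": 0,"dy": 0,"dz": -0.045,"rx": 0,"ry": 0,"rz": 0},{"dx": 0,"dy": 0,"dz": -0.075,"rx": 0,"ry": 0,"rz": 0},{"dx": 0.02,"dy": 0.01,"dz": -0.09,"rx": 0,"ry": 0,"rz": 0},{"dx": 0.05,"dy": 0.02,"dz": -0.09,"rx": 0,"ry": 0,"rz": 0}], "hand": 0.06}}

```text
time: 8.58
eef_pos: [0.51, -0.1813, 0.1727]
tcp_rot: [[-0.094, 0.996, 0.005], [0.996, 0.094, 0.006], [0.006, 0.005, -1.0]]
force: [0.9, 0.8, 0.3]
width: 0.0453
```

Run:
```python
from h import *
o=st()
from bench import read_camera
im={}
for n,s in(("scene",(130,265,155,315)),("top",(145,240,205,340))):
    b=read_camera(n); im[n]=b; cv2.imwrite(f"pics/{n}7.png",cv2.resize(b[s[0]:s[1],s[2]:s[3]],None,fx=5,fy=4.4,interpolation=2))
c0=[ 0.5456544 , -0.05875794]
m=mask(im["top"],(240,175,300,200),(100,130,60),(130,255,255));print("jaw block", w2f(onz("top",cen(m),.051)[0]),w2f((.5456544,-.05875794,.051)))
red=mask(im["scene"],(155,130,315,265),(0,150,80),(8,255,255))|mask(im["scene"],(155,130,315,265),(172,150,80),(180,255,255))
p=w2f(onz("scene",cen(red),.105)[0]);print("knob",p, np.degrees(np.arctan2(p[1]+150,p[0]+28)))
print(rel(f2w((0,56,150)),RF@R0)); print(rel(f2w((0,56,56)),RF@R0))
```

```text
t 8.58 fix [ -47.  -146.5  172.7] F [0.9 0.8 0.3] w 45.3 J [-28.2   3.9 103.6   0.5  72.4 -33.7]
jaw block [  0.12984536 -63.92409787  51.        ] [  0.35549003 -27.92322007  51.        ]
knob [ -67.81798143 -202.24177233  105.        ] -127.31416580584907
(array([0.1964, 0.0486, 0.0212]), array([ 0.0007, -0.0113,  0.0036]))
(array([0.1953, 0.0486, 0.1152]), array([ 0.0007, -0.0113,  0.0036]))
```

View pics/scene7.png

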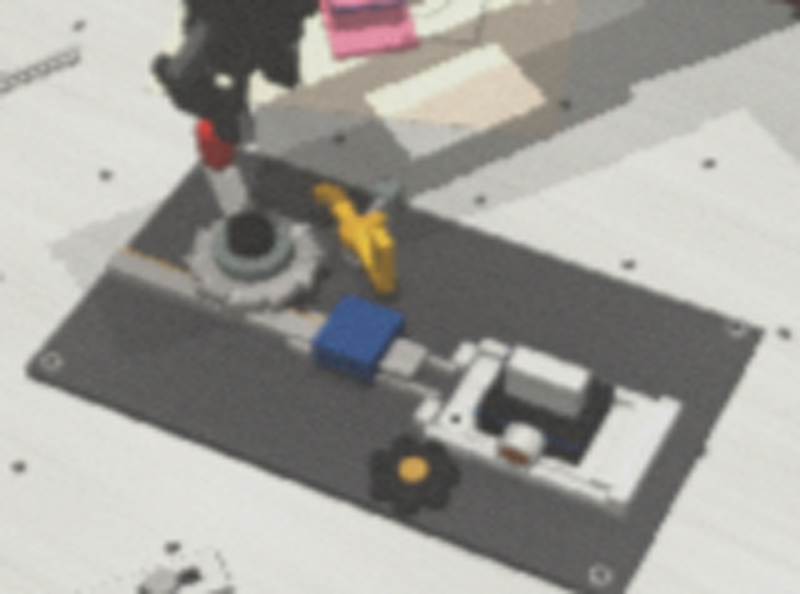

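Emit:
{"method": "servo_tool", "body": {"moves": [{"dx": 0.04,"dy": 0.01,"dz": 0.005,"rx": 0,"ry": -0.011,"rz": 0},{"dx": 0.08,"dy": 0.02,"dz": 0.01,"rx": 0,"ry": -0.011,"rz": 0.003},{"dx": 0.12,"dy": 0.03,"dz": 0.02,"rx": 0,"ry": -0.011,"rz": 0.003},{"dx": 0.16,"dy": 0.04,"dz": 0.03,"rx": 0,"ry": -0.011,"rz": 0.003},{"dx": 0.195,"dy": 0.0486,"dz": 0.045,"rx": 0,"ry": -0.011,"rz": 0.003},{"dx": 0.196,"dy": 0.0486,"dz": 0.06,"rx": 0,"ry": -0.011,"rz": 0.003},{"dx": 0.196,"dy": 0.0486,"dz": 0.06,"rx": 0,"ry": -0.011,"rz": 0.003},{"dx": 0.196,"dy": 0.0486,"dz": 0.06,"rx": 0,"ry": -0.011,"rz": 0.003},{"dx": 0.196,"dy": 0.0486,"dz": 0.06,"rx": 0,"ry": -0.011,"rz": 0.003}]}}

```text
time: 9.43
eef_pos: [0.5375, 0.0236, 0.1118]
tcp_rot: [[-0.096, 0.995, 0.001], [0.995, 0.096, -0.0], [-0.0, 0.001, -1.0]]
force: [0.5, -0.1, 0.2]
width: 0.0453
```

Run:
```python
from h import *
o=st()
from bench import read_camera
b=read_camera("scene"); cv2.imwrite(f"pics/s8.png",cv2.resize(b[130:265,155:315],None,fx=5,fy=4.4,interpolation=2))
b=read_camera("top"); red=mask(b,(280,160,340,240),(0,150,80),(8,255,255))|mask(b,(280,160,340,240),(172,150,80),(180,255,255)); print(red.sum()/255)
p=w2f(onz("top",cen(red),.110)[0]);print("knob",p, np.degrees(np.arctan2(p[1]+150,p[0]+28)))
print(rel(f2w((0,56,56)),RF@R0))
```

```text
t 9.43 fix [  0.2  54.8 111.8] F [ 0.5 -0.1  0.2] w 45.3 J [ -5.9   7.6 106.7  -0.   65.6 -11.4]
36.0
knob [ -71.21758741 -197.3223286   110.        ] -132.40420110581837
(array([ 0.0016, -0.0008,  0.0564]), array([ 0.0024,  0.0003, -0.0013]))
```

View pics/s8.png

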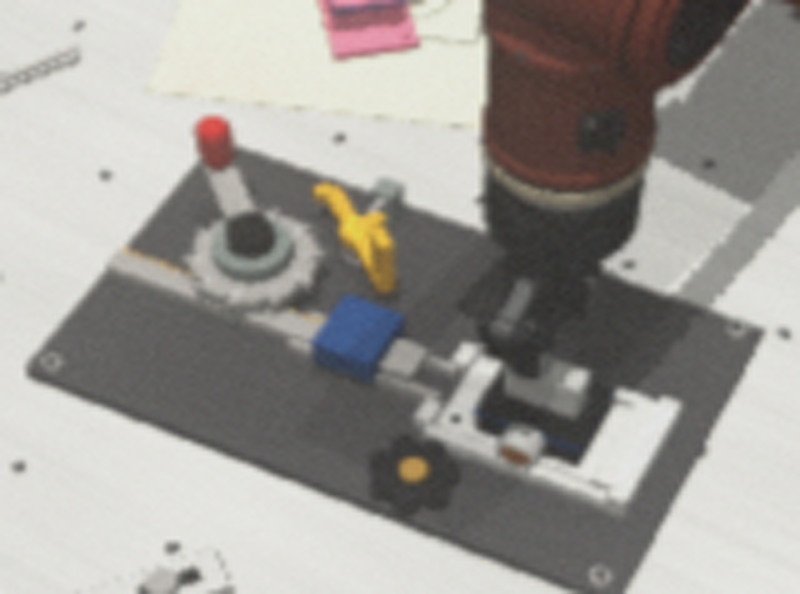

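Emit:
{"method": "servo_tool", "body": {"moves": [{"dx": 0.001,"dy": -0.0005,"dz": 0.02,"rx": 0,"ry": 0,"rz": 0},{"dx": 0.0015,"dy": -0.0005,"dz": 0.04,"rx": 0,"ry": 0,"rz": 0},{"dx": 0.0015,"dy": -0.0005,"dz": 0.053,"rx": 0,"ry": 0,"rz": 0},{"dx": 0.0015,"dy": -0.0005,"dz": 0.053,"rx": 0,"ry": 0,"rz": 0},{"dx": 0.0015,"dy": -0.0005,"dz": 0.053,"rx": 0,"ry": 0,"rz": 0}]}}

```text
time: 9.95
eef_pos: [0.5374, 0.0237, 0.0596]
tcp_rot: [[-0.094, 0.996, 0.002], [0.996, 0.094, -0.0], [-0.0, 0.002, -1.0]]
force: [0.1, -0.5, 0.9]
width: 0.0453
```

Emit:
{"method": "servo_tool", "body": {"moves": [{"dx": 0,"dy": 0,"dz": 0,"rx": 0,"ry": 0,"rz": 0},{"dx": 0,"dy": 0,"dz": 0,"rx": 0,"ry": 0,"rz": 0},{"dx": 0,"dy": 0,"dz": 0,"rx": 0,"ry": 0,"rz": 0},{"dx": 0,"dy": 0,"dz": 0,"rx": 0,"ry": 0,"rz": 0},{"dx": 0,"dy": 0,"dz": 0,"rx": 0,"ry": 0,"rz": 0},{"dx": 0,"dy": 0,"dz": 0,"rx": 0,"ry": 0,"rz": 0}], "hand": -1, "force": 70}}

```text
time: 10.45
eef_pos: [0.5389, 0.0232, 0.0614]
tcp_rot: [[-0.094, 0.996, 0.005], [0.996, 0.094, -0.001], [-0.002, 0.005, -1.0]]
force: [-0.4, -2.6, 5.7]
width: 0.0149
```

Run:
```python
from h import *
o=st(); print(o["tcp_rot"].round(3).tolist(),rel(f2w((0,56,56)),RF@R0))
# tilt rows about toe lower edge (0,111,12), start tcp
p0=np.array([0,w2f(o["eef_pos"])[1],w2f(o["eef_pos"])[2]]); piv=np.array([0,111,12.])
for th in np.arange(.025,.2501,.025):
    q=piv+Ro.from_rotvec([-th,0,0]).apply(p0-piv)-p0; print(round(th,3),"dx %.4f dz %.4f ry %.3f"%(q[1]/1000,-q[2]/1000,-th))
```

```text
t 10.45 fix [ 1.6 54.3 61.4] F [-0.4 -2.6  5.7] w 14.9 J [ -5.9  11.7 108.2  -0.   59.8 -11.3]
[[-0.094, 0.996, 0.005], [0.996, 0.094, -0.001], [-0.002, 0.005, -1.0]] (array([ 0.0017, -0.0016,  0.0054]), array([ 0.0048,  0.0017, -0.0027]))
0.025 dx 0.0013 dz -0.0014 ry -0.025
0.05 dx 0.0025 dz -0.0028 ry -0.050
0.075 dx 0.0039 dz -0.0041 ry -0.075
0.1 dx 0.0052 dz -0.0054 ry -0.100
0.125 dx 0.0066 dz -0.0067 ry -0.125
0.15 dx 0.0080 dz -0.0079 ry -0.150
0.175 dx 0.0095 dz -0.0091 ry -0.175
0.2 dx 0.0110 dz -0.0103 ry -0.200
0.225 dx 0.0125 dz -0.0114 ry -0.225
0.25 dx 0.0140 dz -0.0125 ry -0.250
```

Emit:
{"method": "servo_tool", "body": {"moves": [{"dx": 0,"dy": 0,"dz": 0,"rx": 0,"ry": 0,"rz": 0},{"dx": 0,"dy": 0,"dz": 0.001,"rx": 0,"ry": 0,"rz": 0},{"dx": 0,"dy": -0.0005,"dz": 0.006,"rx": 0.004,"ry": 0,"rz": 0},{"dx": 0,"dy": -0.0005,"dz": 0.006,"rx": 0.004,"ry": 0,"rz": 0}], "hand": -0.4}}

```text
time: 10.78
eef_pos: [0.5376, 0.0233, 0.0543]
tcp_rot: [[-0.094, 0.996, -0.001], [0.996, 0.094, -0.001], [-0.001, -0.001, -1.0]]
force: [-1.0, -0.4, -0.8]
width: 0.0256
```

Emit:
{"method": "servo_tool", "body": {"moves": [{"dx": 0,"dy": 0,"dz": 0,"rx": 0,"ry": 0,"rz": 0},{"dx": 0,"dy": 0,"dz": 0,"rx": 0,"ry": 0,"rz": 0},{"dx": 0,"dy": 0,"dz": 0,"rx": 0,"ry": 0,"rz": 0},{"dx": 0,"dy": 0,"dz": 0,"rx": 0,"ry": 0,"rz": 0},{"dx": 0,"dy": 0,"dz": 0,"rx": 0,"ry": 0,"rz": 0}], "hand": -1, "force": 70}}

```text
time: 11.2
eef_pos: [0.5372, 0.0234, 0.0539]
tcp_rot: [[-0.094, 0.996, -0.002], [0.996, 0.094, -0.001], [-0.001, -0.002, -1.0]]
force: [0.5, 0.2, -2.2]
width: 0.0148
```

Run:
```python
from h import *
o=st(); print(o["tcp_rot"].round(3).tolist())
```

```text
t 11.2 fix [-0.2 54.7 53.9] F [ 0.5  0.2 -2.2] w 14.8 J [-5.900e+00  1.240e+01  1.083e+02 -1.000e-01  5.930e+01 -1.120e+01]
[[-0.094, 0.996, -0.002], [0.996, 0.094, -0.001], [-0.001, -0.002, -1.0]]
```

Emit:
{"method": "servo_tool", "body": {"moves": [{"dx": 0.0008,"dy": 0,"dz": -0.0015,"rx": 0,"ry": -0.025,"rz": 0},{"dx": 0.0017,"dy": 0,"dz": -0.0028,"rx": 0,"ry": -0.05,"rz": 0},{"dx": 0.0028,"dy": 0,"dz": -0.0042,"rx": 0,"ry": -0.075,"rz": 0},{"dx": 0.004,"dy": 0,"dz": -0.0055,"rx": 0,"ry": -0.1,"rz": 0},{"dx": 0.0052,"dy": 0,"dz": -0.0068,"rx": 0,"ry": -0.125,"rz": 0},{"dx": 0.0064,"dy": 0,"dz": -0.008,"rx": 0,"ry": -0.15,"rz": 0},{"dx": 0.0077,"dy": 0,"dz": -0.0093,"rx": 0,"ry": -0.175,"rz": 0},{"dx": 0.0089,"dy": 0,"dz": -0.0105,"rx": 0,"ry": -0.2,"rz": 0},{"dx": 0.0102,"dy": 0,"dz": -0.0117,"rx": 0,"ry": -0.225,"rz": 0},{"dx": 0.0115,"dy": 0,"dz": -0.0128,"rx": 0,"ry": -0.25,"rz": 0},{"dx": 0.0115,"dy": 0,"dz": -0.0128,"rx": 0,"ry": -0.25,"rz": 0}]}}

```text
time: 12.12
eef_pos: [0.5356, 0.0355, 0.0663]
tcp_rot: [[-0.093, 0.995, 0.021], [0.964, 0.095, -0.248], [-0.249, -0.003, -0.968]]
force: [0.7, -1.1, -3.1]
width: 0.0147
```

Run:
```python
from h import *
o=st(); print((RF.T@o["tcp_rot"]).round(3).tolist())
R=RF.T@o["tcp_rot"]@R0.T
p=w2f(o["eef_pos"])
for nm,v in(("toe",(0,111-54.7,12-53.9)),("heel",(0,1-54.7,12-53.9))): print(nm,p+R@np.array(v))
from bench import read_camera
b=read_camera("scene"); cv2.imwrite(f"pics/s9.png",cv2.resize(b[170:265,215:315],None,fx=7,fy=6,interpolation=2))
```

```text
t 12.12 fix [-0.5 66.9 66.3] F [ 0.7 -1.1 -3.1] w 14.7 J [  4.3  12.7 107.8 -16.6  60.4   7.2]
[[0.001, 1.0, -0.003], [0.968, -0.001, -0.249], [-0.249, -0.003, -0.968]]
toe [ -0.61113155 110.96011419  11.73460523]
heel [-0.68885156  4.43087451 39.1483801 ]
```

View pics/s9.png

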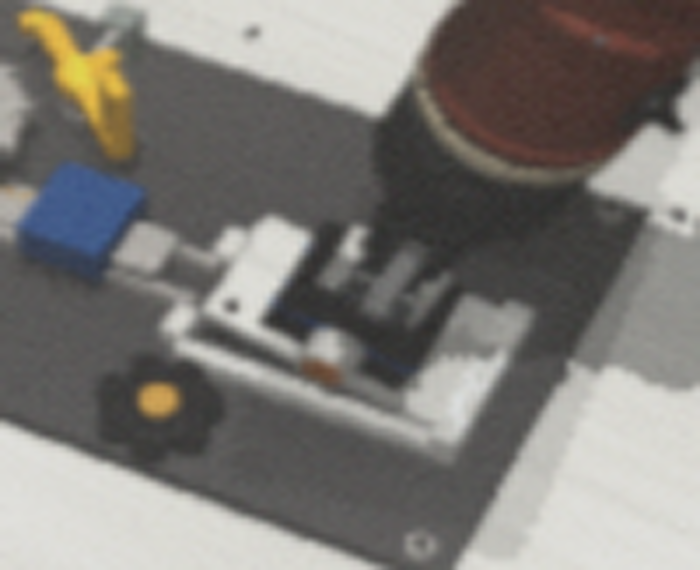

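Emit:
{"method": "servo_tool", "body": {"moves": [{"dx": -0.002,"dy": 0,"dz": 0,"rx": 0,"ry": 0,"rz": 0},{"dx": -0.005,"dy": 0,"dz": 0,"rx": 0,"ry": 0,"rz": 0},{"dx": -0.009,"dy": 0,"dz": 0,"rx": 0,"ry": 0,"rz": 0},{"dx": -0.013,"dy": 0,"dz": 0,"rx": 0,"ry": 0,"rz": 0},{"dx": -0.017,"dy": 0,"dz": 0,"rx": 0,"ry": 0,"rz": 0},{"dx": -0.02,"dy": 0,"dz": 0,"rx": 0,"ry": 0,"rz": 0},{"dx": -0.02,"dy": 0,"dz": 0,"rx": 0,"ry": 0,"rz": 0},{"dx": -0.021,"dy": 0,"dz": -0.004,"rx": 0,"ry": 0,"rz": 0},{"dx": -0.022,"dy": 0,"dz": -0.01,"rx": 0,"ry": 0,"rz": 0},{"dx": -0.025,"dy": 0,"dz": -0.02,"rx": 0,"ry": 0,"rz": 0},{"dx": -0.028,"dy": 0,"dz": -0.032,"rx": 0,"ry": 0,"rz": 0},{"dx": -0.031,"dy": 0,"dz": -0.044,"rx": 0,"ry": 0,"rz": 0}]}}

```text
time: 13.17
eef_pos: [0.5375, 0.0165, 0.1181]
tcp_rot: [[-0.093, 0.995, 0.021], [0.964, 0.095, -0.247], [-0.248, -0.003, -0.969]]
force: [0.6, -0.5, -2.6]
width: 0.0153
```

Run:
```python
from h import *
o=st(); print((RF.T@o["tcp_rot"]).round(3).tolist())
from bench import read_camera
b=read_camera("scene"); cv2.imwrite(f"pics/s10.png",cv2.resize(b[130:265,175:315],None,fx=5,fy=4.4,interpolation=2))
print(rel(f2w((0,40,180)),RF@R0))
```

```text
t 13.17 fix [ -0.4  47.7 118.1] F [ 0.6 -0.5 -2.6] w 15.3 J [  2.2   8.2 106.6 -15.8  65.4   3.3]
[[0.0, 1.0, -0.003], [0.969, -0.001, -0.248], [-0.248, -0.003, -0.969]]
(array([-0.0219, -0.0015, -0.055 ]), array([ 0.0017,  0.2514, -0.0012]))
```

View pics/s10.png

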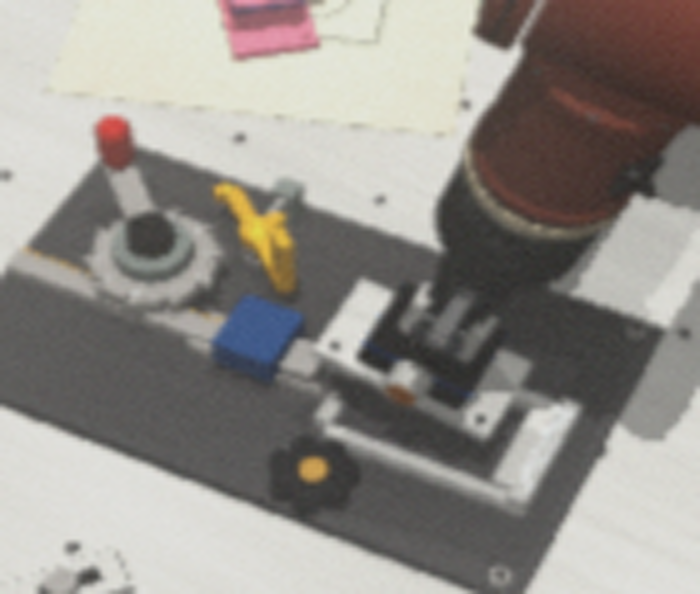

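Emit:
{"method": "servo_tool", "body": {"moves": [{"dx": -0.004,"dy": 0,"dz": -0.012,"rx": 0,"ry": 0.01,"rz": 0},{"dx": -0.008,"dy": 0,"dz": -0.028,"rx": 0,"ry": 0.05,"rz": 0},{"dx": -0.014,"dy": 0,"dz": -0.042,"rx": 0,"ry": 0.11,"rz": 0},{"dx": -0.018,"dy": 0,"dz": -0.05,"rx": 0,"ry": 0.18,"rz": 0},{"dx": -0.022,"dy": 0,"dz": -0.055,"rx": 0,"ry": 0.235,"rz": 0},{"dx": -0.022,"dy": 0,"dz": -0.055,"rx": 0,"ry": 0.251,"rz": 0},{"dx": -0.022,"dy": 0,"dz": -0.055,"rx": 0,"ry": 0.251,"rz": 0}]}}

```text
time: 13.8
eef_pos: [0.5407, 0.0077, 0.1809]
tcp_rot: [[-0.094, 0.996, 0.003], [0.996, 0.094, -0.001], [-0.001, 0.003, -1.0]]
force: [0.0, 0.0, -3.8]
width: 0.015
```

```bash
cat >> h.py <<'E'
PK=np.array([.480,.351,.010]); RT=Ro.from_euler('z',np.radians(-8.43)).as_matrix()
E
python3 - <<'E'
from h import *
o=st()
print(rel(PK+[0,0,.15],RT@R0))
E
```

```text
t 13.8 fix [  1.8  38.7 180.9] F [ 0.   0.  -3.8] w 15.0 J [ -7.5   3.4 103.3  -0.   73.1 -12.9]
(array([ 0.3475, -0.0283,  0.0204]), array([0.0034, 0.001 , 0.2409]))
```

Emit:
{"method": "servo_tool", "body": {"moves": [{"dx": 0.015,"dy": -0.001,"dz": 0,"rx": 0,"ry": 0,"rz": 0.01},{"dx": 0.04,"dy": -0.003,"dz": 0,"rx": 0,"ry": 0,"rz": 0.03},{"dx": 0.072,"dy": -0.006,"dz": 0,"rx": 0,"ry": 0,"rz": 0.05},{"dx": 0.106,"dy": -0.009,"dz": 0,"rx": 0,"ry": 0,"rz": 0.08},{"dx": 0.14,"dy": -0.011,"dz": 0,"rx": 0,"ry": 0,"rz": 0.1},{"dx": 0.174,"dy": -0.014,"dz": 0,"rx": 0,"ry": 0,"rz": 0.12},{"dx": 0.208,"dy": -0.017,"dz": 0,"rx": 0,"ry": 0,"rz": 0.145},{"dx": 0.242,"dy": -0.02,"dz": 0,"rx": 0,"ry": 0,"rz": 0.17},{"dx": 0.276,"dy": -0.022,"dz": 0,"rx": 0,"ry": 0,"rz": 0.19},{"dx": 0.306,"dy": -0.025,"dz": 0.005,"rx": 0,"ry": 0,"rz": 0.21},{"dx": 0.33,"dy": -0.027,"dz": 0.01,"rx": 0.003,"ry": 0,"rz": 0.23},{"dx": 0.343,"dy": -0.028,"dz": 0.02,"rx": 0.003,"ry": 0,"rz": 0.241}]}}

```text
time: 14.8
eef_pos: [0.4793, 0.3503, 0.1604]
tcp_rot: [[0.144, 0.99, 0.001], [0.99, -0.144, -0.001], [-0.001, 0.002, -1.0]]
force: [0.4, -0.2, -4.3]
width: 0.0152
```

Run:
```python
from h import *
o=st()
from bench import read_camera
for n,s in (("scene",(200,335,310,450)),("top",(150,250,100,200))):
    b=read_camera(n); cv2.imwrite(f"pics/{n}11.png",cv2.resize(b[s[0]:s[1],s[2]:s[3]],None,fx=5,fy=4.4,interpolation=2))
    g=b
print(rel(PK+[0,0,.060],RT@R0), o["eef_pos"])
```

```text
t 14.8 fix [-26.2 385.6 160.4] F [ 0.4 -0.2 -4.3] w 15.2 J [28.6 11.7 96.3 -0.1 71.9 36.9]
(array([0.0031, 0.0022, 0.0874]), array([-0.0028,  0.0043,  0.0038])) [0.47925642 0.3502589  0.16036368]
```

View pics/scene11.png

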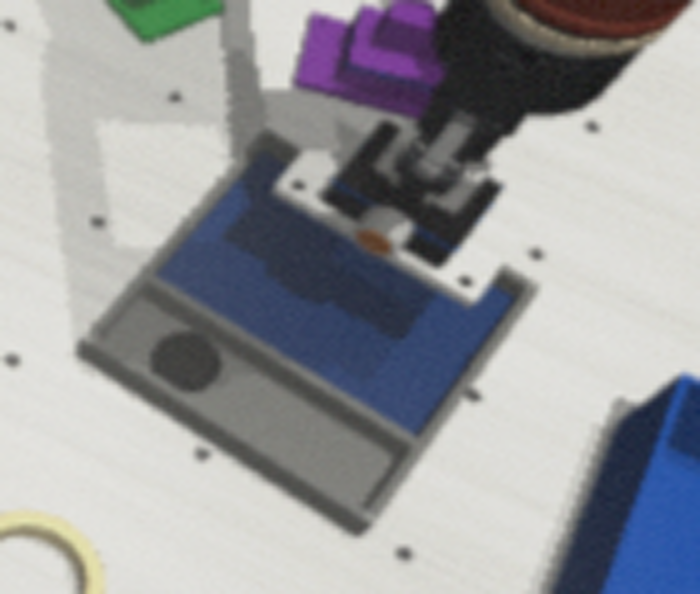

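View pics/top11.png

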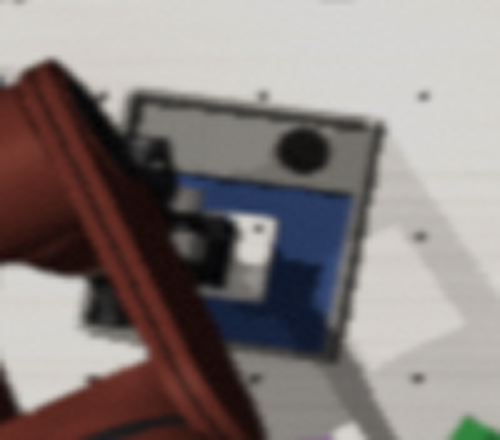

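Emit:
{"method": "servo_tool", "body": {"moves": [{"dx": 0.001,"dy": 0.001,"dz": 0.01,"rx": 0,"ry": 0,"rz": 0.003},{"dx": 0.002,"dy": 0.001,"dz": 0.025,"rx": 0,"ry": 0.003,"rz": 0.003},{"dx": 0.002,"dy": 0.001,"dz": 0.042,"rx": 0,"ry": 0.003,"rz": 0.003},{"dx": 0.002,"dy": 0.001,"dz": 0.057,"rx": 0,"ry": 0.003,"rz": 0.003},{"dx": 0.002,"dy": 0.001,"dz": 0.07,"rx": 0,"ry": 0.003,"rz": 0.003},{"dx": 0.002,"dy": 0.001,"dz": 0.08,"rx": 0,"ry": 0.003,"rz": 0.003},{"dx": 0.002,"dy": 0.001,"dz": 0.088,"rx": 0,"ry": 0.003,"rz": 0.003},{"dx": 0.002,"dy": 0.001,"dz": 0.094,"rx": 0,"ry": 0.003,"rz": 0.003},{"dx": 0.002,"dy": 0.001,"dz": 0.099,"rx": 0,"ry": 0.003,"rz": 0.003},{"dx": 0.002,"dy": 0.001,"dz": 0.103,"rx": 0,"ry": 0.003,"rz": 0.003},{"dx": 0.002,"dy": 0.001,"dz": 0.106,"rx": 0,"ry": 0.003,"rz": 0.003},{"dx": 0.002,"dy": 0.001,"dz": 0.106,"rx": 0,"ry": 0.003,"rz": 0.003}]}}

```text
time: 15.9
eef_pos: [0.4792, 0.3503, 0.052]
tcp_rot: [[0.146, 0.989, -0.002], [0.989, -0.146, -0.0], [-0.001, -0.002, -1.0]]
force: [-1.3, -0.7, -3.7]
width: 0.0147
```

Run:
```python
from h import *
o=st();print(o["eef_pos"],o["tcp_rot"].round(3).tolist())
```

```text
t 15.9 fix [-26.3 385.6  52. ] F [-1.3 -0.7 -3.7] w 14.7 J [28.5 19.4 99.9  0.  60.8 36.9]
[0.47915135 0.35025149 0.05204736] [[0.146, 0.989, -0.002], [0.989, -0.146, -0.0], [-0.001, -0.002, -1.0]]
```

Emit:
{"method": "servo_tool", "body": {"moves": [{"dx": 0,"dy": 0,"dz": 0.0005,"rx": 0,"ry": 0,"rz": 0},{"dx": 0,"dy": 0,"dz": 0.001,"rx": 0,"ry": 0,"rz": 0},{"dx": 0,"dy": 0,"dz": 0.0015,"rx": 0,"ry": 0,"rz": 0},{"dx": 0,"dy": 0,"dz": 0.002,"rx": 0,"ry": 0,"rz": 0},{"dx": 0,"dy": 0,"dz": 0.002,"rx": 0,"ry": 0,"rz": 0}]}}

```text
time: 16.32
eef_pos: [0.4799, 0.3505, 0.0519]
tcp_rot: [[0.146, 0.989, -0.001], [0.989, -0.146, 0.0], [0.0, -0.001, -1.0]]
force: [-2.3, -2.2, 8.6]
width: 0.0149
```

Emit:
{"method": "servo_tool", "body": {"moves": [{"dx": 0,"dy": 0,"dz": 0,"rx": 0,"ry": 0,"rz": 0},{"dx": 0,"dy": 0,"dz": 0,"rx": 0,"ry": 0,"rz": 0},{"dx": 0,"dy": 0,"dz": 0,"rx": 0,"ry": 0,"rz": 0},{"dx": 0,"dy": 0,"dz": -0.002,"rx": 0,"ry": 0,"rz": 0},{"dx": 0,"dy": 0,"dz": -0.01,"rx": 0,"ry": 0,"rz": 0},{"dx": 0,"dy": 0,"dz": -0.025,"rx": 0,"ry": 0,"rz": 0},{"dx": 0,"dy": 0,"dz": -0.05,"rx": 0,"ry": 0,"rz": 0},{"dx": 0,"dy": 0,"dz": -0.08,"rx": 0,"ry": 0,"rz": 0},{"dx": 0,"dy": 0,"dz": -0.11,"rx": 0,"ry": 0,"rz": 0},{"dx": 0,"dy": 0,"dz": -0.14,"rx": 0,"ry": 0,"rz": 0},{"dx": 0.02,"dy": -0.02,"dz": -0.16,"rx": 0,"ry": 0,"rz": 0},{"dx": 0.04,"dy": -0.05,"dz": -0.17,"rx": 0,"ry": 0,"rz": 0}], "hand": 0}}

```text
time: 17.32
eef_pos: [0.4394, 0.3978, 0.227]
tcp_rot: [[0.15, 0.989, 0.006], [0.989, -0.15, 0.004], [0.005, 0.005, -1.0]]
force: [0.4, 0.2, 1.3]
width: 0.043
```

Emit:
{"method": "servo_tool", "body": {"moves": [{"dx": 0.03,"dy": -0.02,"dz": 0,"rx": 0,"ry": 0,"rz": 0},{"dx": 0.06,"dy": -0.04,"dz": 0,"rx": 0,"ry": 0,"rz": 0},{"dx": 0.09,"dy": -0.06,"dz": 0,"rx": 0,"ry": 0,"rz": 0},{"dx": 0.12,"dy": -0.08,"dz": 0,"rx": 0,"ry": 0,"rz": 0},{"dx": 0.15,"dy": -0.1,"dz": 0,"rx": 0,"ry": 0,"rz": 0},{"dx": 0.17,"dy": -0.11,"dz": 0,"rx": 0,"ry": 0,"rz": 0},{"dx": 0.17,"dy": -0.11,"dz": 0,"rx": 0,"ry": 0,"rz": 0},{"dx": 0.17,"dy": -0.11,"dz": 0,"rx": 0,"ry": 0,"rz": 0}]}}

```text
time: 17.98
eef_pos: [0.3552, 0.5832, 0.2273]
tcp_rot: [[0.147, 0.989, 0.006], [0.989, -0.147, 0.004], [0.004, 0.005, -1.0]]
force: [0.2, -0.0, 0.2]
width: 0.0427
```

Run:
```python
from h import *
o=st()
from bench import read_camera
im={}
for n in("scene","top"):
    im[n]=read_camera(n); cv2.imwrite(f"pics/{n}12.png",im[n])
a=im["top"][150:250,100:340];b=im["scene"][155:335,155:450]
cv2.imwrite("pics/t13.png",cv2.resize(a,None,fx=3.3,fy=3.3,interpolation=2));cv2.imwrite("pics/s13.png",cv2.resize(b,None,fx=2.7,fy=2.7,interpolation=2))
```

```text
t 17.98 fix [-127.1  629.4  227.3] F [ 0.2 -0.   0.2] w 42.7 J [52.1 20.3 78.5 -0.1 80.8 60.6]
```

View pics/t13.png

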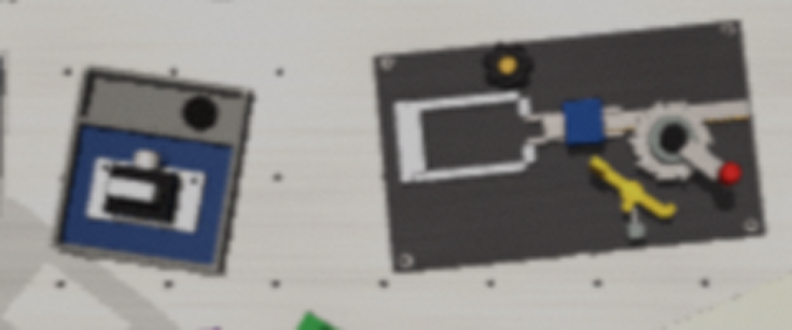

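View pics/s13.png

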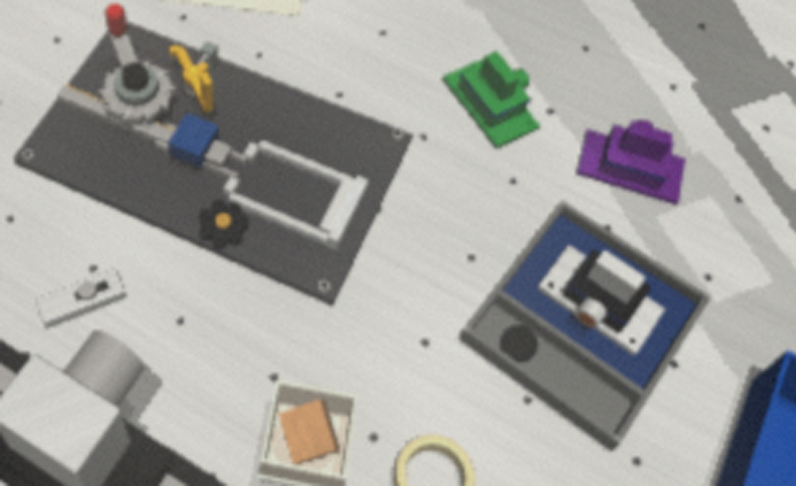

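Run:
```python
from h import *
b=cv2.imread("pics/top12.png"); red=mask(b,(280,160,340,240),(0,150,80),(8,255,255))|mask(b,(280,160,340,240),(172,150,80),(180,255,255))
p=w2f(onz("top",cen(red),.110)[0]);a=np.degrees(np.arctan2(p[1]+150,p[0]+28));print("drum",np.radians(-30-a))
from bench import hand_in
print(hand_in())
```

```text
drum 1.7812132310017825
the job is handed in; nothing more can be done
None
```

I finished the task and handed it in at about 18 s on the robot's clock. The hand-in gives no verdict.

- **Pawl:** I flicked it off with the shut fingers. It snapped over and was still off in the last pictures.
- **Drum:** I eased it back clockwise by the knob at about 0.6 rad/s. From the knob's position in the last top picture, it stands at about 1.78 rad. An earlier, partly hidden view gave about 1.70, still above the 1.65 limit. The jaw moved back 36 mm, which agrees with about 1.8 rad. At the end of the turn the tool felt about 20 N down and 16 N sideways, and both went when I let go.
- **Detector head:** I gripped it by the rib, re-gripping once to sit lower. I tilted it 0.25 rad about its lip-side end; from the tool pose, the jaw-side end was at 39 mm and the lip-side end at 12 mm. I then slid it out from under the lip, lifted it and levelled it. It touched down gently in the blue pocket, with about 9 N of contact, and I released it there. In the last pictures it lies flat near the middle of the pocket, lined up with the tray.
- **Surroundings:** The gripper is well clear, the tool force reads about zero, and nothing else appears to have moved by eye. I did not measure the bystanders' positions.

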